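# Draw out the vial warmer's drawer that holds the blue-capped vial

### The arm

A 7-joint arm with a two-finger parallel gripper is mounted at the origin on a cart in front of the work surface, level with it; the furniture and walls round the work are solid. World frame = base frame: x ahead of the robot, y to its left, z up, the work surface at z = 0. Lengths are in m, angles in rad, forces in N, time in s.
With the tool pointing down it reaches from about 0.4 to 0.875 m from the base axis. Payload 4.4 kg.
Tool frame: the origin (TCP) lies at the very end of the fingers, on their centre line; the grasp point (between the pads) lies 19 mm behind it; x points along the fingers, y is the direction in which the jaws open and shut, and the axes are right-handed (so a half turn about x gives the same grasp; the last joint's range is limited). The gripper opens to 85 mm and grips with 20 to 120 N. Pads are 22 mm wide; open, the fingers measure 114 mm over their backs; the gripper's body (76 mm by 85 mm) begins 54 mm behind the grasp point. The pads swing forward as they close: fully open they stand 13 mm farther back than shut.
Start: joints at [1.167, 0.628, 0.038, 1.517, -0.027, 0.996, -0.02], TCP at [0.215, -0.613, 0.231] pointing down, gripper open.
Joint ranges: [-3.06, 3.06], [-0.37, 2.12], [-1.25, 1.32], [0.18, 2.47], [-1.1, 4.24], [0.23, 1.98], [-2.94, 2.94]. Speed limits (rad/s): [2.57, 2.57, 3.14, 3.14, 3.14, 3.14, 3.14].

### API

Orientations are given as a rotation vector (axis times angle).
In Python, from plant import readout, cams, order gives the robot as it stands.
- The arm moves only by the tool send_rows, never from a script. Its argument "motion" is a list of rows, each an object of numbers: "ax", "ay", "az": the turn, a rotation vector about the tool's x, y, z in degrees; "dx", "dy", "dz": the shift along the tool's x, y, z in mm; "grip": the finger opening in mm, from 0 to 85.4. A call has 1 to 5 rows; each row is the pose to reach, as a shift and turn from the pose measured when the call began, along the tool's axes at that moment; what a row does not reach only later rows make up. A row lasts 1/8 s, in which the tool goes at most 62.5 mm and 10.7 degrees, less where a joint would pass 70% of its speed; a pose out of reach is approached as far as the arm can. A call with a gripper value outside its range is refused whole. The fingers move at their own pace and stop on an object; the grip force is fixed at half the most. Time passes only in rows, so rows that repeat a pose let the fingers close. It gives the time, the measured TCP pose, the force and the opening at its end, in the units of the state.
- readout.state(): the state, without advancing time (a new reading comes with each control period).
- cams.camera(name): name is "side" or "top" or "wrist"; returns (picture, depth): 400x640x3 uint8, blue, green, red; 400x640 float32, m along the optical axis (not along the pixel's ray), 0 where there is no reading.
- cams.camera_model(name): a dict with "fx", "fy", "cx", "cy" (pixels), "dist" ([k1, k2, p1, p2, k3] as OpenCV has them; the pictures are not rectified), "world_from_camera" (4x4, takes a point from camera to world coordinates); the wrist camera has in their place "hand_eye" (4x4, takes a point from camera to tool coordinates, whose origin is the TCP and whose axes are the tool frame's). Camera axes: x right, y down, z forward; pixel columns grow to the right and rows downward; lengths in m; the calibration is good to about 2 mm. A picture is of the moment at which its call begins: read the wrist's pose just before it. camera_model takes no time and is no camera call.
- order.job_done(): hands the job in, once; it reports no verdict.
The state is a dict: "time": time; "joints": joint angles; "dq": joint speeds; "effort": joint torques, N m; "position": TCP position; "orientation": TCP orientation; "ft_force": force on the tool from outside, world axes, zero at the start; "torque": the same for the moment, N m; "gripper_width": finger opening in m.
Only numpy, scipy, OpenCV 4.12 (cv2) and the standard library are available. Lean on these libraries where they do the work, as an engineer would, in place of code of your own. Each camera call takes 0.05 s, during which the arm holds its last target. There are 200 camera calls.

### The job

The vial warmer has two drawers, and one of them holds the vial with the blue cap. Push that drawer's bolt fully back by its red knob, then hook a fingertip behind the lip of the drawer and draw it smoothly out to its stop, so that its vials stand clear of the window. Leave the other drawer shut and bolted, touch no vial, push and pull lightly without gripping anything, and do not disturb the things standing near by.

Things in the scene. Friction and masses are not known exactly. Their poses are not given: they have to be found in the camera images.
- warmer: Vial warmer: white body 215 x 164 x 95 mm (its x, y, z), fixed to the worktop, with two grey-fronted drawers side by side under a clear fixed window (top 74 mm high) and a sloping console at the rear. Origin on the worktop, under the middle of the two drawers; the drawers come out at its -x; +y is its left, seen from the robot. Place and turn change.
- drawer_left (a joint): Left drawer, centre line 35 mm from the warmer's. Slides out along the warmer's -x; value = metres drawn out: 0 shut, 0.100 at its stop. Moves with about 3 N, stays where left; locked while its bolt is shot. Front panel: top 68 mm above the worktop. Before the panel lies a flat shelf (top 30 mm above the worktop) that ends in the lip.
- drawer_right (a joint): Right drawer, centre line 35 mm from the warmer's. Slides out along the warmer's -x; value = metres drawn out: 0 shut, 0.100 at its stop. Moves with about 3 N, stays where left; locked while its bolt is shot. Front panel: top 68 mm above the worktop. Before the panel lies a flat shelf (top 30 mm above the worktop) that ends in the lip.
- bolt_left (a joint): Bolt on the front panel of the left drawer, travels with it. Value = metres drawn back: 0 shot (9 mm into the warmer's side wall), 0.020 fully back at its stop; the drawer is free from about 0.013. Back is towards the warmer's middle (-y of the warmer). Moves with about 2 N, stays where left.
- bolt_right (a joint): Bolt on the front panel of the right drawer, travels with it. Value = metres drawn back: 0 shot (9 mm into the warmer's side wall), 0.020 fully back at its stop; the drawer is free from about 0.013. Back is towards the warmer's middle (+y of the warmer). Moves with about 2 N, stays where left.
- lip_left (a point): Middle of the black rounded top edge of the left drawer's upturned lip, 57.5 mm above the worktop; moves with the drawer. Lip: 50 mm wide (warmer's y), 7 mm thick (x), upright, 27 mm above its shelf. The trough behind it (+x) is 55 mm long to the front panel; bolt and knob fill the 16 mm next to the panel and leave 38 mm free behind the lip.
- lip_right (a point): Middle of the black rounded top edge of the right drawer's upturned lip, 57.5 mm above the worktop; moves with the drawer. Lip: 50 mm wide (warmer's y), 7 mm thick (x), upright, 27 mm above its shelf. The trough behind it (+x) is 55 mm long to the front panel; bolt and knob fill the 16 mm next to the panel and leave 38 mm free behind the lip.
- knob_left (a point): Centre of the top of the left drawer's red bolt knob, 94 mm above the worktop; moves with bolt and drawer. Upright, 14 mm diameter, red from 72 to 94 mm above the worktop, on a steel rod along the warmer's y. Walls and panel beside it are 68 mm high; the window, 18 mm behind its axis, 74 mm: a fingertip 74 to 78 mm up passes over them beside the knob.
- knob_right (a point): Centre of the top of the right drawer's red bolt knob, 94 mm above the worktop; moves with bolt and drawer. Upright, 14 mm diameter, red from 72 to 94 mm above the worktop, on a steel rod along the warmer's y. Walls and panel beside it are 68 mm high; the window, 18 mm behind its axis, 74 mm: a fingertip 74 to 78 mm up passes over them beside the knob.
- vial_blue: Blue-capped glass vial, 22 mm diameter, 48 mm tall, loose, 20 mm deep in a drawer's well, base 16 mm above the worktop. Origin at the centre of its base. Its well changes: in the left drawer its y in the warmer's frame is +35 mm, in the right -35 mm. Not to be touched.
- vial_black: Black-capped glass vial, 22 mm diameter, 48 mm tall, loose, 20 mm deep in a drawer's well, base 16 mm above the worktop. Origin at the centre of its base. Its well changes: in the left drawer its y in the warmer's frame is +35 mm, in the right -35 mm. Not to be touched.
- vial_white: White-capped glass vial, 22 mm diameter, 48 mm tall, loose, 20 mm deep in a drawer's well, base 16 mm above the worktop. Origin at the centre of its base. Its well changes: in the left drawer its y in the warmer's frame is +35 mm, in the right -35 mm. Not to be touched.
- vial_white2: Another white-capped glass vial, 22 mm diameter, 48 mm tall, loose, 20 mm deep in a drawer's well, base 16 mm above the worktop. Origin at the centre of its base. Its well changes: in the left drawer its y in the warmer's frame is +35 mm, in the right -35 mm. Not to be touched.
- cup_grey: White sample cup with a dark grey lid, 55 mm diameter, 58 mm tall, loose, beside the left flank of the warmer. Origin at the centre of its base. Bystander.
- dropper: Small amber reagent bottle with a black cap, 35 mm diameter, 85 mm tall, loose, on the worktop to the right in front. Origin at the centre of its base. Bystander.
- stopwatch: Round black stopwatch lying face up, 49 x 64 x 14 mm, loose, farther to the right. Origin at the centre of its underside. Bystander.

How it is judged:
On the way, in this order (a step that is already met when the one before it is completed fails the run):
1. the bolt of the drawer with the blue-capped vial is back, the drawer still shut (((y of vial_blue in the frame of warmer above 0 m and value of joint bolt_left above 0.016 m and value of joint drawer_left below 0.008 m) or (y of vial_blue in the frame of warmer below 0 m and value of joint bolt_right above 0.016 m and value of joint drawer_right below 0.008 m))), for 0.1 s.
2. that drawer is out at its stop (((y of vial_blue in the frame of warmer above 0 m and value of joint drawer_left above 0.095 m) or (y of vial_blue in the frame of warmer below 0 m and value of joint drawer_right above 0.095 m))), for 0.2 s.
At the end, for the whole second after the job is handed in: The blue-capped vial's drawer is within 5 mm of its 100 mm stop, at rest, its bolt back 13 mm or more; the other drawer within 8 mm of shut, its bolt back less than 7 mm; vials upright and within 6 mm of their wells' floors; cup, bottle and stopwatch within 15 mm of their starts (((y of vial_blue in the frame of warmer above 0 m and value of joint drawer_left above 0.095 m and value of joint bolt_left above 0.013 m and value of joint drawer_right below 0.008 m and value of joint bolt_right below 0.007 m and velocity of joint drawer_left between -0.01 and 0.01 m/s) or (y of vial_blue in the frame of warmer below 0 m and value of joint drawer_right above 0.095 m and value of joint bolt_right above 0.013 m and value of joint drawer_left below 0.008 m and value of joint bolt_left below 0.007 m and velocity of joint drawer_right between -0.01 and 0.01 m/s)) and angle between each of vial_blue, vial_black, vial_white, vial_white2's own z axis and vertical below 0.25 rad and z of each of vial_blue, vial_black, vial_white, vial_white2 in the frame of warmer below 0.022 m and distance of each of cup_grey, dropper, stopwatch from where it was at the start of the episode below 0.015 m); the robot touches nothing.
It fails at once if the other drawer is drawn out (10 mm) or its bolt drawn back (10 mm) ((y of vial_blue in the frame of warmer above 0 m and value of joint any of drawer_right, bolt_right above 0.01 m) or (y of vial_blue in the frame of warmer below 0 m and value of joint any of drawer_left, bolt_left above 0.01 m)).
It fails at once if the robot touches a vial, or a vial is lifted from the floor of its well by 10 mm (contact force between any of the fingers, the arm and vial_blue above 0.3 N or contact force between any of the fingers, the arm and vial_black above 0.3 N or contact force between any of the fingers, the arm and vial_white above 0.3 N or contact force between any of the fingers, the arm and vial_white2 above 0.3 N or z of any of vial_blue, vial_black, vial_white, vial_white2 in the frame of warmer above 0.026 m).
It fails at once if a drawer is yanked: faster than 0.35 m/s (velocity of joint any of drawer_left, drawer_right above 0.35 m/s).
It fails at once if the warmer, a bolt or a drawer is gripped or forced: finger contact forces on it add up to over 35 N (contact force between the fingers and warmer above 35 N).
It fails at once if cup, dropper bottle or stopwatch is moved by more than 15 mm (distance of any of cup_grey, dropper, stopwatch from where it was at the start of the episode above 0.015 m).
It also fails if it takes over 59 s, if anything falls off the work surface, if the arm or the gripper's body presses on something with over 40 N, if the wrist force passes 120 N, or if a joint passes its speed limit or range.

## Working session

There is one attempt and no reset: what is moved stays moved. The work goes in short steps, Python scripts to look and compute and a tool call to move; the robot and the scene stay as the last step left them, time stands still between calls to the robot, and variables do not carry over. Pictures are saved under pics/ and viewed, about 8 in all and at most 12, crops included, and the job is handed in when it is done.

Besides the shell and the picture viewer there is one more tool, called after "Emit:" as name(argument=value, ...) on one line, values as JSON. send_rows: Moves the arm, as the interface text tells. Its arguments: {"type":"object","properties":{"motion":{"type":"array"}},"required":["motion"]}

```bash
mkdir -p pics; ls; python3 - <<'E'
from plant import readout,cams
import cv2,numpy as np
s=readout.state();print(s)
for n in("top","side"):
    im,d=cams.camera(n);cv2.imwrite(f"pics/{n}1.png",im);np.save(f"{n}1.npy",d)
    m=cams.camera_model(n);print(n,{k:np.round(v,4).tolist() for k,v in m.items()})
print(cams.camera_model("wrist"))
E
```

```text
pics
{'time': 0.0, 'joints': array([ 1.16719169,  0.62936456,  0.03846014,  1.51842955, -0.02702093,
        0.99628446, -0.01994529]), 'dq': array([-1.17318697e-03,  2.44204556e-03, -1.51701161e-03, -9.00510237e-05,
       -5.00902502e-04,  1.20153392e-03, -3.91749205e-04]), 'effort': array([ 1.93029896e-04, -5.63410592e+01,  1.22595247e+00, -1.93444026e+01,
        1.08267830e-02,  1.06578832e-02,  5.14088458e-05]), 'position': array([ 0.2152246 , -0.61263784,  0.2303578 ]), 'orientation': array([ 2.03859841,  0.3497286 , -2.03932582]), 'ft_force': array([ 0.77575242, -0.31588989, -0.51539971]), 'torque': array([ 0.00140486,  0.00874574, -0.00044606]), 'gripper_width': 0.08517574408528106}
top {'fx': 443.105, 'fy': 443.105, 'cx': 323.5139, 'cy': 201.9238, 'dist': [-0.0793, 0.0, 0.0, 0.0, 0.0], 'world_from_camera': [[0.0369, -0.9785, 0.2031, 0.3466], [-0.9993, -0.0367, 0.0047, 0.0645], [0.0028, -0.2031, -0.9792, 1.296], [0.0, 0.0, 0.0, 1.0]]}
side {'fx': 378.1811, 'fy': 378.1811, 'cx': 326.0542, 'cy': 200.2617, 'dist': [-0.0098, 0.0, 0.0, 0.0, 0.0], 'world_from_camera': [[0.9507, -0.1147, 0.2882, 0.3338], [-0.3095, -0.4102, 0.8579, -0.6957], [0.0198, -0.9048, -0.4254, 0.4701], [0.0, 0.0, 0.0, 1.0]]}
{'fx': 316.3706724644947, 'fy': 316.3706724644947, 'cx': 322.09624675497736, 'cy': 199.56487511694314, 'dist': array([0.01012769, 0.        , 0.        , 0.        , 0.        ]), 'hand_eye': array([[ 8.47594472e-04, -2.58668868e-01,  9.65965682e-01,
        -1.42740422e-01],
       [ 9.99999302e-01,  1.01489939e-03, -6.05685082e-04,
         6.31495288e-04],
       [-8.23686111e-04,  9.65965521e-01,  2.58669547e-01,
        -6.64920672e-02],
       [ 0.00000000e+00,  0.00000000e+00,  0.00000000e+00,
         1.00000000e+00]])}
```

View pics/top1.png

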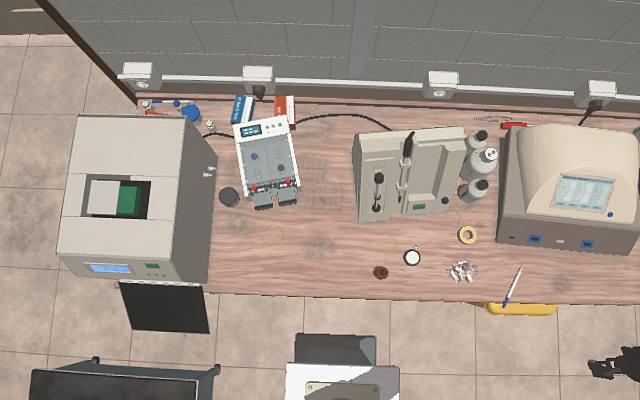

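View pics/side1.png

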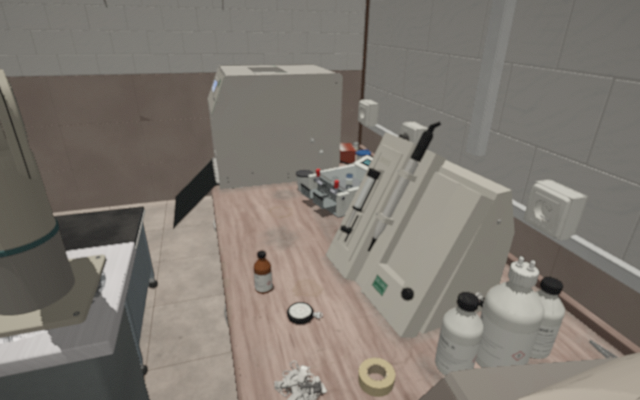

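```bash
cat > h.py <<'E'
import cv2,numpy as np
from scipy.spatial.transform import Rotation as R
from plant import readout,cams
def pose(s=None):
    s=s or readout.state();T=np.eye(4);T[:3,:3]=R.from_rotvec(s["orientation"]).as_matrix();T[:3,3]=s["position"];return T
def wfc(n,T=None):
    m=cams.camera_model(n)
    return m,(m["world_from_camera"] if n!="wrist" else T@m["hand_eye"])
def ray(n,uv,T=None):
    m,W=wfc(n,T);K=np.array([[m["fx"],0,m["cx"]],[0,m["fy"],m["cy"]],[0,0,1.]])
    p=cv2.undistortPoints(np.array(uv,float).reshape(-1,1,2),K,np.array(m["dist"],float))[:,0]
    d=np.c_[p,np.ones(len(p))]@W[:3,:3].T
    return W[:3,3],d
def onz(n,uv,z,T=None):
    o,d=ray(n,uv,T);return o+d*((z-o[2])/d[:,2])[:,None]
def pix(n,P,T=None):
    m,W=wfc(n,T);K=np.array([[m["fx"],0,m["cx"]],[0,m["fy"],m["cy"]],[0,0,1.]])
    V=np.linalg.inv(W);q,_=cv2.projectPoints(np.array(P,float).reshape(-1,1,3),cv2.Rodrigues(V[:3,:3])[0],V[:3,3],K,np.array(m["dist"],float));return q[:,0]
def red(im):
    h=cv2.cvtColor(im,cv2.COLOR_BGR2HSV);return (((h[...,0]<8)|(h[...,0]>172))&(h[...,1]>150)&(h[...,2]>90)).astype(np.uint8)
def blobs(mask,amin=5):
    n,l,s,c=cv2.connectedComponentsWithStats(mask);return [(s[i,4],s[i,:4].tolist(),c[i].round(1).tolist()) for i in range(1,n) if s[i,4]>=amin]
E
python3 - <<'E'
from h import *
im=cv2.imread("pics/top1.png");d=np.load("top1.npy")
for b in blobs(red(im)):
    if 220<b[2][0]<320: print(b,onz("top",[b[2]],0.085))
im2=cv2.imread("pics/side1.png")
for b in blobs(red(im2),3):
    print("side",b)
a=cv2.resize(im[90:220,210:310],None,fx=6,fy=6,interpolation=cv2.INTER_CUBIC)[:600]
a=cv2.resize(im[110:220,215:310],None,fx=5,fy=5,interpolation=cv2.INTER_CUBIC)
cv2.imwrite("pics/c1.png",a)
E
```

```text
(np.int32(159), [275, 96, 11, 20], [280.7, 103.9]) [[0.8870812  0.20698531 0.085     ]]
(np.int32(5), [290, 124, 5, 1], [292.0, 124.0]) [[0.82537234 0.17040086 0.085     ]]
(np.int32(18), [286, 179, 5, 5], [287.7, 181.2]) [[0.65364391 0.17350866 0.085     ]]
(np.int32(21), [252, 185, 5, 6], [253.9, 187.6]) [[0.6315889  0.26769795 0.085     ]]
side (np.int32(92), [341, 147, 13, 14], [348.1, 154.7])
side (np.int32(12), [317, 169, 2, 7], [317.6, 172.0])
side (np.int32(19), [335, 181, 3, 7], [336.0, 184.0])
```

View pics/c1.png

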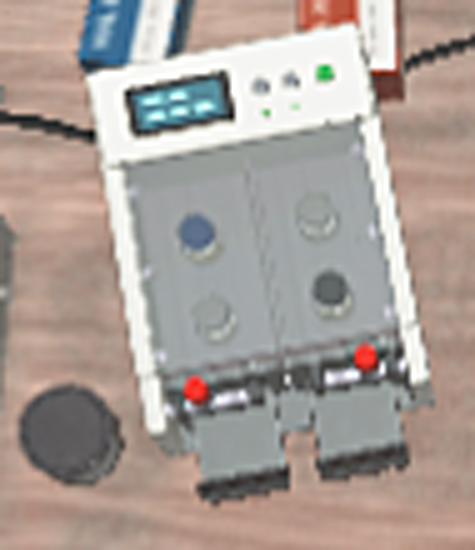

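```bash
cat >> h.py <<'E'
def goto(P,yaw):
    """tool-frame shift mm & turn deg to reach TCP P pointing down, tool z at heading yaw"""
    T=pose();z=np.array([np.cos(yaw),np.sin(yaw),0]);x=np.array([0,0,-1.]);D=np.c_[x,np.cross(z,x),z]
    print("d",(T[:3,:3].T@(np.array(P)-T[:3,3])*1e3).round(1),"a",np.degrees(R.from_matrix(T[:3,:3].T@D).as_rotvec()).round(1))
E
python3 - <<'E'
from h import *
T=pose();print(T.round(3))
# triangulate knobs
for u,v in(([253.9,187.6],[317.6,172]),([287.7,181.2],[336,184])):
    o,d=ray("top",[u]);p,e=ray("side",[v]);A=np.c_[d[0],-e[0]];s=np.linalg.lstsq(A,p-o,rcond=None)[0];print(o+d[0]*s[0],p+e[0]*s[1])
goto([0.43,-0.2,0.3],0.23);goto([0.55,0.22,0.26],0.23)
E
```

```text
[[-0.001  0.331 -0.943  0.215]
 [ 0.002 -0.943 -0.331 -0.613]
 [-1.    -0.002 -0.     0.23 ]
 [ 0.     0.     0.     1.   ]]
[0.63162693 0.26772506 0.08483838] [0.63029596 0.26802973 0.0845763 ]
[0.65404721 0.17365183 0.08340922] [0.65275497 0.17399369 0.08311236]
d [ -69.  -318.3 -339.4] a [-1.738e+02 -1.000e-01  0.000e+00]
d [ -28.3 -674.8 -591.8] a [-1.738e+02 -1.000e-01  0.000e+00]
```

Emit:
send_rows(motion=[{"dx": -20,"dy": -38,"dz": -40,"ax": -10,"grip": 0},{"dx": -40,"dy": -76,"dz": -80,"ax": -20,"grip": 0},{"dx": -60,"dy": -114,"dz": -120,"ax": -30,"grip": 0},{"dx": -70,"dy": -152,"dz": -160,"ax": -40,"grip": 0},{"dx": -70,"dy": -190,"dz": -200,"ax": -50,"grip": 0}])

```text
schema error: expected keys ax, ay, az, dx, dy, dz, grip
```

```bash
python3 -c "
from h import *
goto([0.43,-0.2,0.3],0.23);goto([0.55,0.22,0.26],0.23);print(readout.state()['joints'].round(2))"
```

```text
d [ -69.  -318.3 -339.4] a [-1.738e+02 -1.000e-01  0.000e+00]
d [ -28.3 -674.8 -591.8] a [-1.738e+02 -1.000e-01  0.000e+00]
[ 1.17  0.63  0.04  1.52 -0.03  1.   -0.02]
```

Emit:
send_rows(motion=[{"dx": -20,"dy": -38,"dz": -40,"ax": -10,"ay": 0,"az": 0,"grip": 0},{"dx": -40,"dy": -76,"dz": -80,"ax": -20,"ay": 0,"az": 0,"grip": 0},{"dx": -60,"dy": -114,"dz": -120,"ax": -30,"ay": 0,"az": 0,"grip": 0},{"dx": -70,"dy": -152,"dz": -160,"ax": -40,"ay": 0,"az": 0,"grip": 0},{"dx": -70,"dy": -190,"dz": -200,"ax": -50,"ay": 0,"az": 0,"grip": 0}])

```text
time: 0.72
position: [0.342, -0.3659, 0.3016]
orientation: [1.466, 1.02, -1.465]
ft_force: [1.0, -0.4, -0.1]
gripper_width: 0.0
```

```bash
python3 -c "
from h import *
goto([0.43,-0.2,0.3],0.23);goto([0.55,0.22,0.26],0.23);print(readout.state()['joints'].round(2))"
```

```text
d [   1.7   24.9 -186.1] a [-123.5    0.    -0. ]
d [  41.9   -8.4 -621.6] a [-123.5    0.    -0. ]
[ 0.93  0.34 -0.23  1.82  0.09  0.99  0.31]
```

Emit:
send_rows(motion=[{"dx": 0,"dy": 12,"dz": -60,"ax": -10,"ay": 0,"az": 0,"grip": 0},{"dx": 0,"dy": 22,"dz": -120,"ax": -20,"ay": 0,"az": 0,"grip": 0},{"dx": 0,"dy": 25,"dz": -180,"ax": -30,"ay": 0,"az": 0,"grip": 0},{"dx": 5,"dy": 22,"dz": -240,"ax": -40,"ay": 0,"az": 0,"grip": 0},{"dx": 10,"dy": 18,"dz": -300,"ax": -50,"ay": 0,"az": 0,"grip": 0}])

```text
time: 1.35
position: [0.4633, -0.089, 0.2916]
orientation: [0.816, 1.412, -0.815]
ft_force: [1.5, -0.4, 0.2]
gripper_width: 0.0001
```

```bash
python3 -c "
from h import *
goto([0.55,0.22,0.26],0.23);print(readout.state()['joints'].round(2))"
```

```text
d [  31.7  229.6 -224.3] a [-73.2   0.   -0. ]
[ 0.53  0.33 -0.53  1.9   0.21  0.96  0.43]
```

Emit:
send_rows(motion=[{"dx": 6,"dy": 37,"dz": -36,"ax": -10,"ay": 0,"az": 0,"grip": 0},{"dx": 12,"dy": 74,"dz": -73,"ax": -20,"ay": 0,"az": 0,"grip": 0},{"dx": 20,"dy": 112,"dz": -110,"ax": -30,"ay": 0,"az": 0,"grip": 0},{"dx": 26,"dy": 150,"dz": -147,"ax": -40,"ay": 0,"az": 0,"grip": 0},{"dx": 30,"dy": 190,"dz": -186,"ax": -50,"ay": 0,"az": 0,"grip": 0}])

```text
time: 1.98
position: [0.5351, 0.168, 0.261]
orientation: [0.133, 1.566, -0.134]
ft_force: [1.0, -0.1, 0.5]
gripper_width: 0.0001
```

```bash
python3 -c "
from h import *
goto([0.55,0.22,0.26],0.23);print(readout.state()['joints'].round(2))"
```

```text
d [ 0.9 53.8  5.9] a [-22.9   0.    0. ]
[ 0.12  0.55 -0.74  1.72  0.43  1.04  0.63]
```

Emit:
send_rows(motion=[{"dx": 0,"dy": 25,"dz": 3,"ax": -10,"ay": 0,"az": 0,"grip": 0},{"dx": 1,"dy": 54,"dz": 6,"ax": -20,"ay": 0,"az": 0,"grip": 0},{"dx": 1,"dy": 54,"dz": 6,"ax": -23,"ay": 0,"az": 0,"grip": 0},{"dx": 1,"dy": 54,"dz": 6,"ax": -23,"ay": 0,"az": 0,"grip": 0},{"dx": 1,"dy": 54,"dz": 6,"ax": -23,"ay": 0,"az": 0,"grip": 0}])

```text
time: 2.6
position: [0.5501, 0.2195, 0.2597]
orientation: [-0.182, 1.564, 0.179]
ft_force: [1.1, -0.8, 0.0]
gripper_width: 0.0002
```

```bash
python3 - <<'E'
from h import *
T=pose();np.save("T1.npy",T);im,d=cams.camera("wrist");cv2.imwrite("pics/w1.png",im)
print(T.round(3),readout.state()['joints'].round(2))
for b in blobs(red(im),20): print(b,onz("wrist",[b[2]],0.085,T))
E
```

```text
[[-0.    -0.228  0.974  0.55 ]
 [-0.002  0.974  0.228  0.219]
 [-1.    -0.001 -0.001  0.26 ]
 [ 0.     0.     0.     1.   ]] [ 0.07  0.63 -0.83  1.63  0.51  1.11  0.9 ]
(np.int32(141), [254, 253, 12, 17], [259.4, 262.3]) [[0.65566101 0.17319597 0.085     ]]
```

View pics/w1.png

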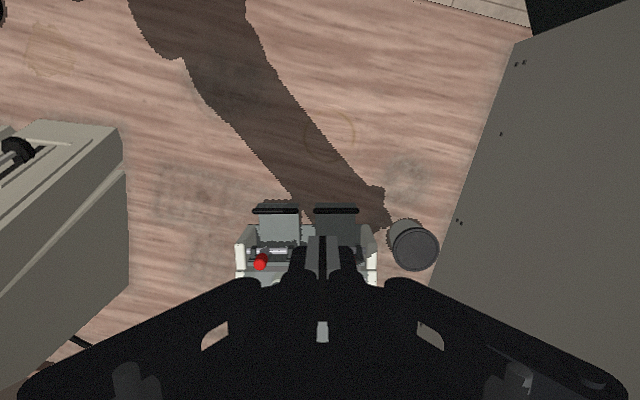

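```bash
python3 - <<'E'
from h import *
T=np.load("T1.npy");im=cv2.imread("pics/w1.png")
g=im.max(2);m=np.zeros_like(g);m[204:218,245:365]=(g[204:218,245:365]<45)
for b in blobs(m,40):
    x,y,w,h=b[1];P=onz("wrist",[b[2],[x,b[2][1]],[x+w-1,b[2][1]]],0.0575,T);print(b,P.round(4).tolist())
    yy,xx=np.nonzero(m[y:y+h,x:x+w]);print("slope",np.degrees(np.arctan(np.polyfit(xx,yy,1)[0])))
# warmer model from knobs: midpoint and yaw estimates
k=onz("top",[[253.9,187.6],[287.7,181.2]],.085);print(np.degrees(np.arctan2(k[1,0]-k[0,0],k[0,1]-k[1,1])))
E
```

```text
(np.int32(274), [313, 207, 46, 7], [335.5, 210.5]) [[0.5868, 0.2433, 0.0575], [0.5927, 0.2184, 0.0575], [0.581, 0.2683, 0.0575]]
slope -0.016903251726775554
(np.int32(242), [252, 208, 47, 6], [276.1, 210.4]) [[0.6022, 0.1774, 0.0575], [0.6085, 0.1507, 0.0575], [0.5965, 0.2017, 0.0575]]
slope 0.0578458296978978
13.178725655926078
```

```bash
python3 -c "
from h import *
goto([0.620,0.3004,0.12],0.23);goto([0.620,0.3004,0.078],0.23)"
```

```text
d [139.7  63.1  86.5] a [-0.  -0.   0.1]
d [181.7  63.2  86.5] a [-0.  -0.   0.1]
```

Emit:
send_rows(motion=[{"dx": 30,"dy": 20,"dz": 29,"ax": 0,"ay": 0,"az": 0,"grip": 0},{"dx": 60,"dy": 42,"dz": 58,"ax": 0,"ay": 0,"az": 0,"grip": 0},{"dx": 90,"dy": 63,"dz": 86,"ax": 0,"ay": 0,"az": 0,"grip": 0},{"dx": 120,"dy": 63,"dz": 86,"ax": 0,"ay": 0,"az": 0,"grip": 0},{"dx": 140,"dy": 63,"dz": 86,"ax": 0,"ay": 0,"az": 0,"grip": 0}])

```text
time: 3.28
position: [0.6192, 0.2995, 0.118]
orientation: [-0.182, 1.565, 0.178]
ft_force: [-0.1, -0.1, 0.2]
gripper_width: 0.0003
```

```bash
python3 - <<'E'
from h import *
T=pose();goto([0.620,0.3004,0.078],0.23);print(readout.state()["ft_force"])
im,d=cams.camera("wrist");cv2.imwrite("pics/w2.png",im)
b=[b for b in blobs(red(im),20)]
print([(x,onz("wrist",[x[2]],.085,T).round(4).tolist()) for x in b])
s,_=cams.camera("side");cv2.imwrite("pics/s2.png",cv2.resize(s[110:230,260:420],None,fx=5,fy=5))
E
```

```text
d [40.   0.8  1.1] a [-0.  -0.1  0.1]
[-0.06572712 -0.07020091  0.17081418]
[((np.int32(584), [253, 221, 27, 30], [266.1, 235.6]), [[0.6317, 0.2679, 0.085]]), ((np.int32(836), [83, 222, 41, 30], [102.9, 236.0]), [[0.6539, 0.1742, 0.085]])]
```

View pics/w2.png

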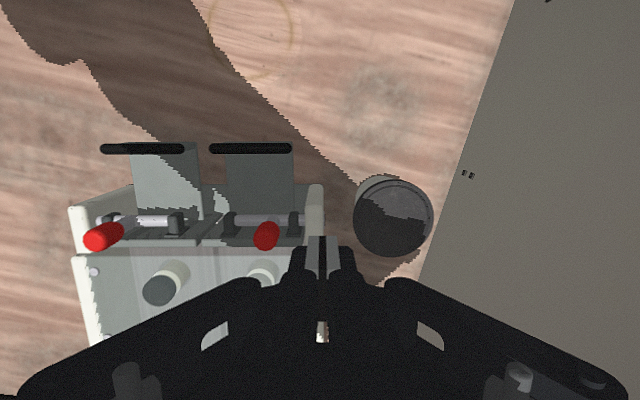

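Emit:
send_rows(motion=[{"dx": 20,"dy": 1,"dz": 1,"ax": 0,"ay": 0,"az": 0,"grip": 0},{"dx": 40,"dy": 1,"dz": 1,"ax": 0,"ay": 0,"az": 0,"grip": 0},{"dx": 40,"dy": 1,"dz": 1,"ax": 0,"ay": 0,"az": 0,"grip": 0},{"dx": 40,"dy": -4,"dz": 1,"ax": 0,"ay": 0,"az": 0,"grip": 0},{"dx": 40,"dy": -8,"dz": 1,"ax": 0,"ay": 0,"az": 0,"grip": 0}])

```text
time: 4.0
position: [0.6218, 0.2904, 0.0782]
orientation: [-0.183, 1.566, 0.177]
ft_force: [-0.9, -0.1, 0.4]
gripper_width: 0.0
```

Emit:
send_rows(motion=[{"dx": 0,"dy": -3,"dz": 0,"ax": 0,"ay": 0,"az": 0,"grip": 0},{"dx": 0,"dy": -6,"dz": 0,"ax": 0,"ay": 0,"az": 0,"grip": 0},{"dx": 0,"dy": -9,"dz": 0,"ax": 0,"ay": 0,"az": 0,"grip": 0},{"dx": 0,"dy": -12,"dz": 0,"ax": 0,"ay": 0,"az": 0,"grip": 0}])

```text
time: 4.5
position: [0.6247, 0.2791, 0.0786]
orientation: [-0.182, 1.565, 0.178]
ft_force: [0.4, 1.5, 0.8]
gripper_width: -0.0005
```

```bash
python3 - <<'E'
from h import *
T=pose();print(T[:3,3],readout.state()["ft_force"])
im,d=cams.camera("wrist")
print([(x,onz("wrist",[x[2]],.085,T).round(4).tolist()) for x in blobs(red(im),20)])
E
```

```text
[0.62468785 0.27911161 0.07858191] [0.35413684 1.5181663  0.75890914]
[((np.int32(778), [263, 245, 29, 40], [276.5, 263.7]), [[0.6332, 0.2587, 0.085]]), ((np.int32(1434), [64, 246, 53, 41], [89.8, 265.9]), [[0.6542, 0.1734, 0.085]])]
```

Emit:
send_rows(motion=[{"dx": 0,"dy": -3,"dz": 0,"ax": 0,"ay": 0,"az": 0,"grip": 0},{"dx": 0,"dy": -6,"dz": 0,"ax": 0,"ay": 0,"az": 0,"grip": 0},{"dx": 0,"dy": -9,"dz": 0,"ax": 0,"ay": 0,"az": 0,"grip": 0},{"dx": 0,"dy": -10,"dz": 0,"ax": 0,"ay": 0,"az": 0,"grip": 0}])

```text
time: 5.05
position: [0.6273, 0.2682, 0.0785]
orientation: [-0.182, 1.565, 0.176]
ft_force: [-0.3, 1.6, 1.5]
gripper_width: -0.0
```

Emit:
send_rows(motion=[{"dx": 0,"dy": -1,"dz": 0,"ax": 0,"ay": 0,"az": 0,"grip": 0},{"dx": 0,"dy": -2,"dz": 0,"ax": 0,"ay": 0,"az": 0,"grip": 0}])

```text
time: 5.3
position: [0.6274, 0.2678, 0.0786]
orientation: [-0.181, 1.565, 0.179]
ft_force: [-0.7, 6.0, 0.3]
gripper_width: -0.0
```

```bash
python3 - <<'E'
from h import *
T=pose();print(T[:3,3],readout.state()["ft_force"])
im,d=cams.camera("wrist")
print([(x,onz("wrist",[x[2]],.085,T).round(4).tolist()) for x in blobs(red(im),20)])
E
```

```text
[0.62738556 0.26776605 0.07864771] [-0.7057232   6.0356743   0.33955676]
[((np.int32(747), [264, 245, 28, 40], [277.0, 263.6]), [[0.6358, 0.2475, 0.085]]), ((np.int32(1355), [91, 246, 50, 41], [115.0, 266.0]), [[0.6543, 0.1736, 0.085]])]
```

Emit:
send_rows(motion=[{"dx": 0,"dy": 10,"dz": 0,"ax": 0,"ay": 0,"az": 0,"grip": 0},{"dx": -20,"dy": 12,"dz": 0,"ax": 0,"ay": 0,"az": 0,"grip": 0},{"dx": -50,"dy": 12,"dz": 0,"ax": 0,"ay": 0,"az": 0,"grip": 0},{"dx": -50,"dy": 0,"dz": -12,"ax": 0,"ay": 0,"az": 0,"grip": 0},{"dx": -50,"dy": -14,"dz": -24,"ax": 0,"ay": 0,"az": 0,"grip": 0}])

```text
time: 5.98
position: [0.6076, 0.2484, 0.1306]
orientation: [-0.182, 1.563, 0.178]
ft_force: [0.1, -0.1, 0.1]
gripper_width: -0.0
```

```bash
python3 - <<'E'
from h import *
T=pose();print(T[:3,3],readout.state()["ft_force"]);goto([0.6073,0.2481,0.042],0.23)
im,d=cams.camera("wrist");cv2.imwrite("pics/w3.png",im)
print([(x,onz("wrist",[x[2]],.085,T).round(4).tolist()) for x in blobs(red(im),20)])
g=im.max(2);print(pix("wrist",[[0.5868,0.2433,.0575],[0.6022,0.1774,.0575],[0.6073,0.2481,0.06]],T).round())
E
```

```text
[0.60761202 0.24835689 0.13056831] [ 0.14678808 -0.08302856  0.05798577]
d [88.6  0.  -0.3] a [-0.  -0.   0.1]
[((np.int32(532), [179, 248, 29, 29], [192.7, 261.9]), [[0.6544, 0.1725, 0.085]])]
[[322. 179.]
 [225. 179.]
 [322. 209.]]
```

View pics/w3.png

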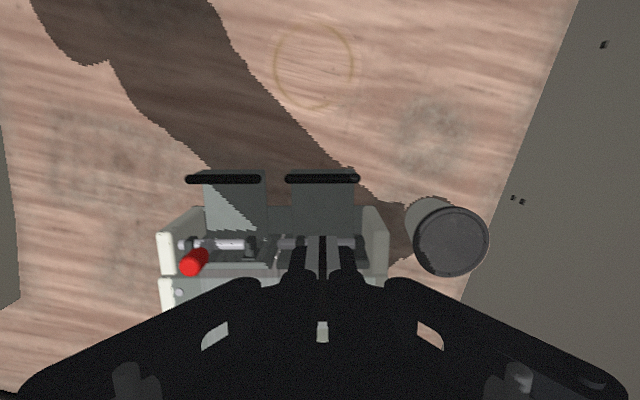

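The left lip is at (322,179) and the right lip at (223,179), both within 2 px of my estimates, so I can descend into the trough.

Emit:
send_rows(motion=[{"dx": 20,"dy": 0,"dz": 0,"ax": 0,"ay": 0,"az": 0,"grip": 0},{"dx": 40,"dy": 0,"dz": 0,"ax": 0,"ay": 0,"az": 0,"grip": 0},{"dx": 60,"dy": 0,"dz": 0,"ax": 0,"ay": 0,"az": 0,"grip": 0},{"dx": 76,"dy": 0,"dz": 0,"ax": 0,"ay": 0,"az": 0,"grip": 0},{"dx": 88,"dy": 0,"dz": 0,"ax": 0,"ay": 0,"az": 0,"grip": 0}])

```text
time: 6.65
position: [0.6061, 0.2444, 0.0403]
orientation: [-0.184, 1.567, 0.174]
ft_force: [-0.3, 0.0, 0.0]
gripper_width: 0.0004
```

Emit:
send_rows(motion=[{"dx": 0,"dy": 0,"dz": -3,"ax": 0,"ay": 0,"az": 0,"grip": 0},{"dx": 0,"dy": 0,"dz": -6,"ax": 0,"ay": 0,"az": 0,"grip": 0},{"dx": 0,"dy": 0,"dz": -9,"ax": 0,"ay": 0,"az": 0,"grip": 0},{"dx": 0,"dy": 0,"dz": -12,"ax": 0,"ay": 0,"az": 0,"grip": 0},{"dx": 0,"dy": 0,"dz": -16,"ax": 0,"ay": 0,"az": 0,"grip": 0}])

```text
time: 7.28
position: [0.5911, 0.2411, 0.0411]
orientation: [-0.183, 1.565, 0.174]
ft_force: [2.8, 1.0, 0.9]
gripper_width: 0.0
```

Emit:
send_rows(motion=[{"dx": 0,"dy": 0,"dz": -6,"ax": 0,"ay": 0,"az": 0,"grip": 0},{"dx": 0,"dy": 0,"dz": -13,"ax": 0,"ay": 0,"az": 0,"grip": 0},{"dx": 0,"dy": 0,"dz": -20,"ax": 0,"ay": 0,"az": 0,"grip": 0},{"dx": 0,"dy": 0,"dz": -27,"ax": 0,"ay": 0,"az": 0,"grip": 0},{"dx": 0,"dy": 0,"dz": -34,"ax": 0,"ay": 0,"az": 0,"grip": 0}])

```text
time: 7.9
position: [0.5575, 0.2331, 0.0412]
orientation: [-0.183, 1.565, 0.174]
ft_force: [2.8, -0.3, -0.2]
gripper_width: -0.0004
```

Emit:
send_rows(motion=[{"dx": 0,"dy": 0,"dz": -7,"ax": 0,"ay": 0,"az": 0,"grip": 0},{"dx": 0,"dy": 0,"dz": -14,"ax": 0,"ay": 0,"az": 0,"grip": 0},{"dx": 0,"dy": 0,"dz": -21,"ax": 0,"ay": 0,"az": 0,"grip": 0},{"dx": 0,"dy": 0,"dz": -28,"ax": 0,"ay": 0,"az": 0,"grip": 0},{"dx": 0,"dy": 0,"dz": -34,"ax": 0,"ay": 0,"az": 0,"grip": 0}])

```text
time: 8.52
position: [0.5239, 0.2251, 0.0412]
orientation: [-0.184, 1.566, 0.174]
ft_force: [2.3, 0.8, -1.2]
gripper_width: -0.0003
```

```bash
python3 - <<'E'
from h import *
T=pose();print(T[:3,3],readout.state()["ft_force"]);goto([0.5035,0.2238,0.041],0.23)
im,d=cams.camera("top")
print([(x,onz("top",[x[2]],.085).round(4).tolist()) for x in blobs(red(im),5) if 220<x[2][0]<320])
E
```

```text
[0.52387617 0.22510998 0.04121605] [ 2.29205488  0.80804288 -1.16678058]
d [  0.3   3.3 -20.1] a [-0.1 -0.2  0.3]
[((np.int32(160), [275, 96, 11, 20], [280.7, 104.0]), [[0.8868, 0.207, 0.085]]), ((np.int32(5), [290, 124, 5, 1], [292.0, 124.0]), [[0.8254, 0.1704, 0.085]]), ((np.int32(18), [286, 179, 5, 5], [287.7, 181.2]), [[0.6536, 0.1735, 0.085]])]
```

Emit:
send_rows(motion=[{"dx": 0,"dy": 0,"dz": -5,"ax": 0,"ay": 0,"az": 0,"grip": 0},{"dx": 0,"dy": 1,"dz": -10,"ax": 0,"ay": 0,"az": 0,"grip": 0},{"dx": 0,"dy": 1,"dz": -14,"ax": 0,"ay": 0,"az": 0,"grip": 0},{"dx": 0,"dy": 1,"dz": -17,"ax": 0,"ay": 0,"az": 0,"grip": 0}])

```text
time: 9.07
position: [0.5058, 0.2217, 0.0412]
orientation: [-0.185, 1.567, 0.173]
ft_force: [3.2, -1.2, 0.1]
gripper_width: -0.0003
```

Emit:
send_rows(motion=[{"dx": 0,"dy": 0,"dz": -2,"ax": 0,"ay": 0,"az": 0,"grip": 0},{"dx": 0,"dy": 0,"dz": -4,"ax": 0,"ay": 0,"az": 0,"grip": 0}])

```text
time: 9.32
position: [0.5035, 0.2212, 0.0414]
orientation: [-0.184, 1.564, 0.174]
ft_force: [8.1, 0.1, -4.2]
gripper_width: -0.0001
```

Emit:
send_rows(motion=[{"dx": 0,"dy": 0,"dz": -1,"ax": 0,"ay": 0,"az": 0,"grip": 0},{"dx": 0,"dy": 0,"dz": -2,"ax": 0,"ay": 0,"az": 0,"grip": 0}])

```text
time: 9.57
position: [0.5036, 0.2212, 0.0415]
orientation: [-0.182, 1.561, 0.175]
ft_force: [8.1, 0.5, -4.7]
gripper_width: -0.0001
```

The finger is at the stop: the force rose to 8 N at the expected position. I'll ease off the lip, lift clear and check.

Emit:
send_rows(motion=[{"dx": 0,"dy": 0,"dz": 3,"ax": 0,"ay": 0,"az": 0,"grip": 0},{"dx": 0,"dy": 0,"dz": 7,"ax": 0,"ay": 0,"az": 0,"grip": 0},{"dx": -20,"dy": 0,"dz": 7,"ax": 0,"ay": 0,"az": 0,"grip": 0},{"dx": -60,"dy": 0,"dz": 7,"ax": 0,"ay": 0,"az": 0,"grip": 0},{"dx": -110,"dy": 0,"dz": 7,"ax": 0,"ay": 0,"az": 0,"grip": 0}])

```text
time: 10.2
position: [0.5089, 0.2233, 0.1532]
orientation: [-0.183, 1.563, 0.175]
ft_force: [0.6, 0.5, 0.4]
gripper_width: -0.0
```

Emit:
send_rows(motion=[{"dx": -50,"dy": -60,"dz": 0,"ax": 0,"ay": 0,"az": 0,"grip": 0},{"dx": -80,"dy": -120,"dz": 0,"ax": 0,"ay": 0,"az": 0,"grip": 0},{"dx": -80,"dy": -180,"dz": 0,"ax": 0,"ay": 0,"az": 0,"grip": 0},{"dx": -80,"dy": -240,"dz": -30,"ax": 0,"ay": 0,"az": 0,"grip": 0},{"dx": -80,"dy": -240,"dz": -30,"ax": 0,"ay": 0,"az": 0,"grip": 0}])

```text
time: 10.82
position: [0.5326, -0.0217, 0.2351]
orientation: [-0.18, 1.565, 0.169]
ft_force: [-0.3, 0.9, 0.2]
gripper_width: 0.0001
```

```bash
python3 - <<'E'
from h import *
s=readout.state();print(s["position"],s["ft_force"],abs(s["dq"]).max())
im,d=cams.camera("top");a=cv2.imread("pics/top1.png")
print([(x,onz("top",[x[2]],.085).round(4).tolist()) for x in blobs(red(im),5) if 220<x[2][0]<320])
cv2.imwrite("pics/c2.png",cv2.resize(im[110:240,205:325],None,fx=4.5,fy=4.5,interpolation=cv2.INTER_CUBIC))
for n,(y,x,h,w) in dict(cup=(180,212,32,32),drop=(258,365,28,28),watch=(236,395,36,36)).items(): print(n,cv2.phaseCorrelate(np.float32(a[y:y+h,x:x+w].mean(2)),np.float32(im[y:y+h,x:x+w].mean(2))))
E
```

```text
[ 0.53262084 -0.02166324  0.23511928] [-0.25698773  0.93235064  0.17763793] 0.2647856501730273
[((np.int32(160), [275, 96, 11, 20], [280.7, 104.0]), [[0.8868, 0.207, 0.085]]), ((np.int32(5), [290, 124, 5, 1], [292.0, 124.0]), [[0.8254, 0.1704, 0.085]]), ((np.int32(17), [286, 179, 4, 5], [287.6, 181.1]), [[0.6539, 0.1738, 0.085]]), ((np.int32(19), [264, 219, 6, 5], [266.4, 220.9]), [[0.5382, 0.2265, 0.085]])]
cup ((0.020014396808697654, 0.0038160379374545528), 0.9944738573394716)
drop ((0.964095091160166, 0.2660683819757761), 0.3868361430697971)
watch ((0.3498090463624557, -0.44477220728073874), 0.31744992585829745)
```

View pics/c2.png

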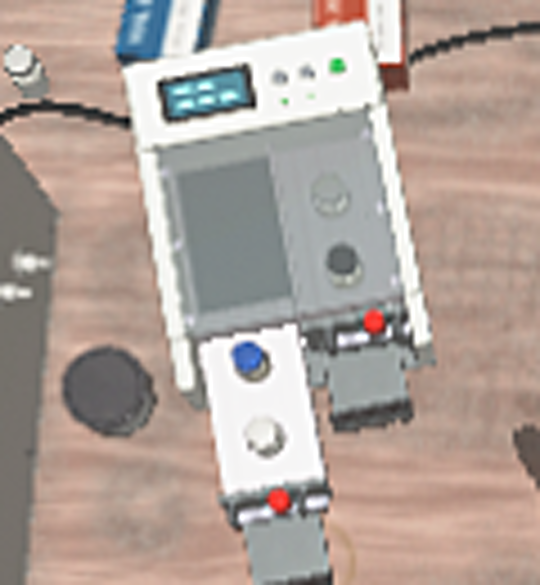

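Emit:
send_rows(motion=[{"dx": 0,"dy": 0,"dz": 0,"ax": 0,"ay": 0,"az": 0,"grip": 0},{"dx": 0,"dy": 0,"dz": 0,"ax": 0,"ay": 0,"az": 0,"grip": 0},{"dx": 0,"dy": 0,"dz": 0,"ax": 0,"ay": 0,"az": 0,"grip": 0}])

```text
time: 11.25
position: [0.5326, -0.021, 0.2353]
orientation: [-0.182, 1.565, 0.17]
ft_force: [0.4, -0.4, -0.2]
gripper_width: -0.0001
```

```bash
python3 -c "
from plant import order;print(order.job_done())"
```

```text
the job is handed in; nothing more can be done
None
```

The blue-capped vial was in the left drawer. With the closed fingers I pushed that drawer's bolt back to its stop (6 N), then hooked behind the lip and drew the drawer out to its stop (about 3 N, 8 N at the stop). I then lifted clear and handed the job in at about 11 s.

**Drawers and bolts:** in the last top view the left knob had moved 100.5 mm out and 19 mm back. The right knob stayed put within 1 mm, so that drawer is still shut and bolted.

**Vials:** they look upright in the top view, and the blue and white ones stand clear of the window. I did not measure their tilt or height.

**Bystanders:** the cup did not move. The comparison for the dropper bottle and stopwatch was unreliable: it showed shifts of up to 1 pixel but correlated poorly, possibly because of the arm's shadow. The arm was never commanded near either of them.

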